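# Set the drip-watering regulator to its mark and slide the lock hood over it

## Robot

A 7-joint arm with a two-finger parallel gripper is mounted at the origin on the work surface. World frame = base frame: x ahead of the robot, y to its left, z up, the work surface at z = 0. Lengths are in m, angles in rad, forces in N, time in s.
With the tool pointing down it reaches from about 0.4 to 0.85 m from the base axis. Payload 10.4 kg.
Tool frame: the origin (TCP) lies between the finger pads; the fingertips stand ahead of it and the grasp point (between the pads) lies 5 mm behind it (manip.tip_extent is the z of the fingertips in the tool frame, in m); z points along the fingers, y is the line along which they close (so a half turn about z gives the same grasp; the last joint's range is limited). The gripper opens to 85 mm and grips with 20 to 120 N. Pads are 22 mm wide; open, the fingers measure 114 mm over their backs; the gripper's body (76 mm by 85 mm) begins 54 mm behind the grasp point. The pads swing forward as they close: fully open they stand 13 mm farther back than shut.
Start: joints at [1.257, 0.332, -0.065, 1.46, 0.022, 1.35, -0.088], TCP at [0.179, -0.599, 0.245] pointing down, gripper open.
Joint ranges: [-2.6, 2.6], [-0.5, 2.12], [-1.47, 1.34], [0.16, 2.42], [-1.27, 4.41], [0.06, 2.06], [-2.6, 2.6]. Speed limits (rad/s): [2.22, 2.22, 2.79, 2.79, 3.14, 3.14, 3.14].

## Interface

Orientations are given as a unit quaternion [x, y, z, w].
In Python, from workcell import status, viewer, manip gives the robot as it stands.
- The arm moves only by the tool play_rows, never from a script. Its argument "plan" is one flat list of numbers, 7 for each row, row after row: the turn, a rotation vector about the tool's x, y, z in degrees, then the shift along the tool's x, y, z in m, then the opening, from 0 (shut) to 1 (fully open). In form: [ax, ay, az, dx, dy, dz, grip, ax, ay, az, dx, dy, dz, grip, ...]. A call has 1 to 20 rows; each row is the pose to reach, as a shift and turn from the pose commanded when the call began, along the tool's axes at that moment; what a row does not reach only later rows make up. A row lasts 1/8 s, in which the tool goes at most 62.5 mm and 10.7 degrees, less where a joint would pass 70% of its speed; a pose out of reach is approached as far as the arm can. A call with a gripper value outside its range is refused whole. The fingers move at their own pace and stop on an object; "squeeze" is the grip in N (left out, the last holds). Time passes only in rows, so rows that repeat a pose let the fingers close. It gives the time, the measured TCP pose, the force, the opening and the grip force at its end, in the units of the state.
- status.get_obs(): the state, without advancing time (a new reading comes with each control period).
- viewer.camera(name): name is "scene" or "side" or "wrist"; returns the picture (384x512x3 uint8, red, green, blue); there is no depth.
- viewer.camera_model(name): a dict with "fx", "fy", "cx", "cy" (pixels), "R" (3x3) and "t" (3): a world point X has camera coordinates R X + t. Camera axes: x right, y down, z forward; pixel columns grow to the right and rows downward; lengths in m; the calibration is good to about 2 mm. The wrist camera is an equidistant fisheye: a pixel r from the principal point sees the ray r / f radians off the axis. A picture is of the moment at which its call begins: read the wrist's pose just before it. camera_model takes no time and is no camera call; for the wrist camera it gives the pose at the moment of the call.
- manip.hand_in(): hands the job in; it is judged then, once.
The state is a dict: "clock": time; "joint_pos": joint angles; "joint_velocities": joint speeds; "tau": joint torques, N m; "position": TCP position; "ee_rot": TCP orientation; "ft_force": force on the tool from outside, world axes, zero at the start; "torque": the same for the moment, N m; "grip_width": opening from 0.0 (shut) to 1.0 (fully open); "grasp_force": force on a finger pad.
Only numpy, scipy, OpenCV 4.12 (cv2) and the standard library are available. Lean on these libraries where they do the work, as an engineer would, in place of code of your own. Each camera call takes 0.05 s, during which the arm holds its last target. There are 200 camera calls.

## Task

Two drip-watering regulators lie on the balcony shelf; one has a sliding metal lock hood, the other has none. On the one with the hood, turn the knob until its pointer nose faces the mark on the ring around it, then slide the lock hood fully home over the knob. Leave the knob of the other regulator as it is.

Things in the scene. Friction and masses are not known exactly. Their poses are not given: they have to be found in the camera images.
- knob_grip (a point): (All in mm.) Knob to set, on the long grey housing (110x230x14) that carries the hood: black disc 56 across, on it an upright grip bar 46 long, 14 thick, 28 high. Point: on the vertical turning axis, 42 above table, 18 above disc, 10 below bar top. x axis along bar to the end with the white nose. Friction 0.05 N m, stays put; needs up to 85 deg counter-clockwise from above (one grasp).
- mark (a point): (All in mm.) Mark for this knob: dark steel tooth 10x9, 9 high, on the thin fixed steel ring around the knob (housing fixed too). Point: top of tooth, 37 out from the knob's axis, 23 above table; x axis points outward from that axis. The knob is set when its nose points along the line from its axis to the tooth.
- lock_grip (a point): (All in mm.) Fin on the lock hood (aluminium box 90 mm wide, 88 long, top 59 above table, open towards the knob), parked 115-130 mm from the knob. Fin: black plate 44 long across the travel (x axis), 12 thick, top 88 above table. Point: hood centre, 78 above table. Slides level and straight to the knob's axis, about 2 N, stays put; home at its stop the point is over the axis.
- spare_tip (a point): Pointer nose of the second regulator's knob, to be left alone: same knob and ring on a shorter grey housing (110x120 mm) with no hood. Point: at the nose, 31 mm out from that knob's axis, 21 mm above table; x axis outward.

How it is judged:
By the outcome, as a careful person would: the job done as asked, in the order asked, and still so for the second after the job is handed in, with the robot touching nothing.
It also fails if it takes over 48 s, if anything falls off the work surface, if the arm or the gripper's body presses on something with over 40 N, if the wrist force passes 120 N, or if a joint passes its speed limit or range.

## Working session

There is one attempt and no reset: what is moved stays moved. The work goes in short steps, Python scripts to look and compute and a tool call to move; the robot and the scene stay as the last step left them, time stands still between calls to the robot, and variables do not carry over. Pictures are saved under pics/ and viewed, at most 10 in all, crops included, and the job is handed in when it is done.

Besides the shell and the picture viewer there is one more tool, called by a JSON object that holds its "api" and its "payload". play_rows: Moves the arm, as the interface text tells. Its arguments: {"type":"object","properties":{"plan":{"type":"array","items":{"type":"number"}},"squeeze":{"type":"number"}},"required":["plan"]}

```bash
mkdir -p pics && python3 - <<'E'
from workcell import status, viewer, manip
import cv2, numpy as np
o=status.get_obs()
print({k:np.round(v,4) for k,v in o.items()}, manip.tip_extent)
for n in ("scene","side"):
    im=viewer.camera(n); cv2.imwrite(f"pics/{n}0.png",im[:,:,::-1])
    m=viewer.camera_model(n); print(n,m['fx'],m['cx'],m['cy'],(-np.array(m['R']).T@m['t']).round(3),np.array(m['R']).round(2).tolist())
a=cv2.imread("pics/scene0.png");b=cv2.imread("pics/side0.png")
cv2.imwrite("pics/both0.png",cv2.resize(np.vstack([a,b]),None,fx=.78,fy=.78))
E
```

```text
{'clock': np.float64(0.0), 'joint_pos': array([ 1.2574,  0.3329, -0.0647,  1.4609,  0.0216,  1.3499, -0.0885]), 'joint_velocities': array([-0.0015,  0.0006, -0.001 , -0.0002,  0.0016,  0.0011, -0.0006]), 'tau': array([ 1.20000e-03, -6.25457e+01,  4.99000e-02, -3.91605e+01,
        1.62000e-02,  9.90000e-03, -1.00000e-04]), 'position': array([ 0.1791, -0.5984,  0.2445]), 'ee_rot': array([ 9.894e-01,  1.449e-01, -1.000e-04, -7.000e-04]), 'ft_force': array([-0.1945,  0.2378,  0.2542]), 'torque': array([ 0.0208,  0.0038, -0.0014]), 'grasp_force': np.float64(0.0), 'grip_width': np.float64(1.004)} 0.014
scene 459.1776681100101 254.75176469898017 181.06754284316696 [ 1.02  -0.215  0.702] [[0.4, 0.92, 0.01], [0.72, -0.31, -0.62], [-0.56, 0.26, -0.79]]
side 417.24880329282706 256.1585298006962 182.47148238422008 [ 0.543 -0.593  0.593] [[1.0, -0.09, 0.0], [-0.06, -0.65, -0.76], [0.07, 0.75, -0.65]]
```

View pics/scene0.png

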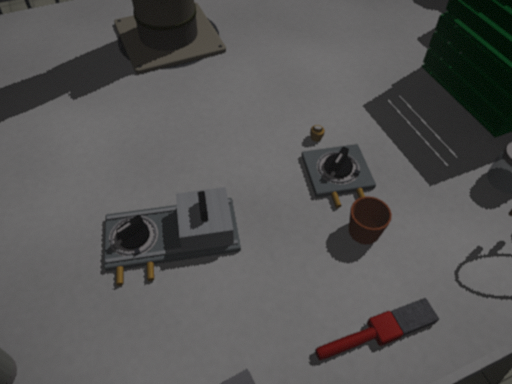

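View pics/side0.png

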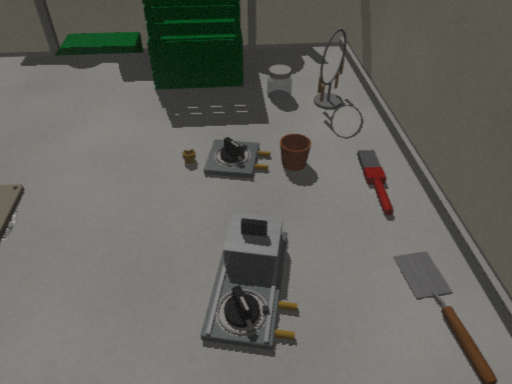

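The scene view shows the hooded regulator with its knob near (132,233) and fin near (203,206). In the side view the knob is near (241,310) and the fin near (254,227). The spare is at (340,165) in scene and (234,153) in side. Next I'll enlarge the hooded unit.

```bash
cat > h.py <<'E'
import numpy as np, cv2
from workcell import viewer,status
def ray(n,u,v):
    m=viewer.camera_model(n);R=np.array(m['R']);t=np.array(m['t'])
    d=R.T@np.array([(u-m['cx'])/m['fx'],(v-m['cy'])/m['fy'],1]);return -R.T@t,d
def plane(n,p,z):
    c,d=ray(n,*p);return c+d*(z-c[2])/d[2]
def tri(p,q,a="scene",b="side"):
    A=np.zeros((3,3));y=np.zeros(3)
    for n,x in((a,p),(b,q)):
        c,d=ray(n,*x);d/=np.linalg.norm(d);P=np.eye(3)-np.outer(d,d);A+=P;y+=P@c
    return np.linalg.solve(A,y)
E
python3 - <<'E'
import cv2,numpy as np
a=cv2.imread("pics/scene0.png")[180:280,95:245];b=cv2.imread("pics/side0.png")[205:355,195:305]
a=cv2.resize(a,None,fx=5.2,fy=5.2,interpolation=2)
b=cv2.resize(b,(440,600),interpolation=2)
a=cv2.convertScaleAbs(a,alpha=1.6);b=cv2.convertScaleAbs(b,alpha=1.6)
cv2.imwrite("pics/ca.png",a);cv2.imwrite("pics/cb.png",b)
E
```

```text
(no output)
```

View pics/ca.png

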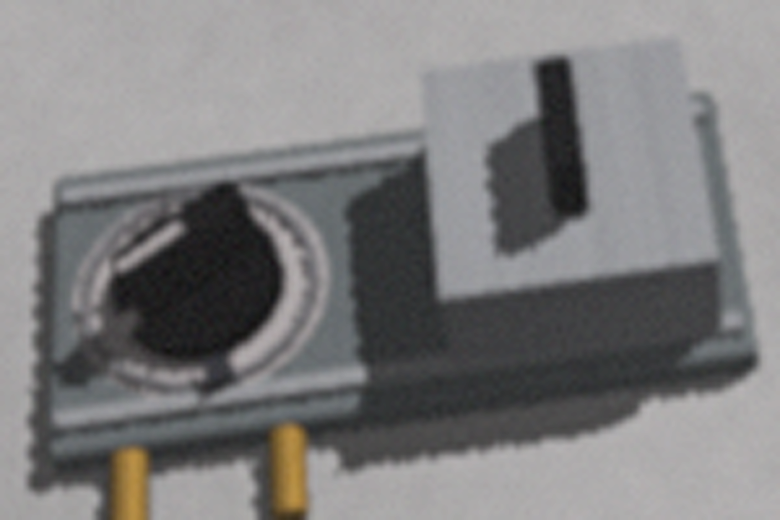

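View pics/cb.png

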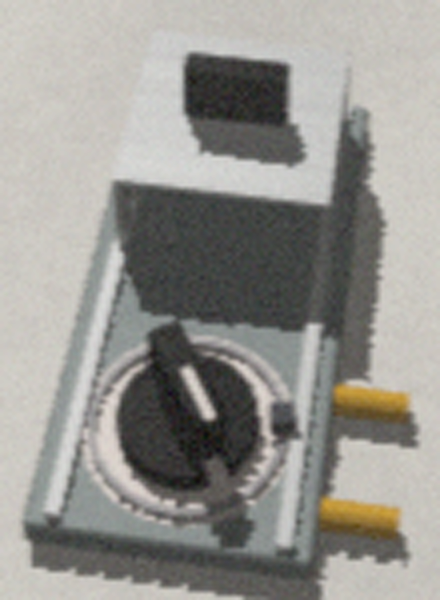

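```bash
python3 - <<'E'
from h import *
S=lambda x,y:(95+x/5.2,180+y/5.2)
D=lambda x,y:(195+x/4,205+y/4)
P={'ring':((201,288),(191,429)),'tooth':((215,372),(284,412)),'nose':((122,325),(219,475)),
'fintopL':((535,62),(187,55)),'fintopC':((558,130),(238,60)),'bartopback':((228,188),(167,325))}
for k,(s,d) in P.items():
    print(k,tri(S(*s),D(*d)).round(4))
for k,z in(('ring',.017),('tooth',.023),('nose',.021)):
    s,d=P[k];print(k,plane('scene',S(*s),z).round(4),plane('side',D(*d),z).round(4))
# hood top corners z=.059
for c in ((422,72),(680,40),(718,262),(440,300)): print('hoodS',plane('scene',S(*c),.059).round(4))
for c in ((158,32),(350,55),(330,203),(112,182)): print('hoodD',plane('side',D(*c),.059).round(4))
# fin top corners side z=.088
for c in ((187,55),(289,64)): print('finD',plane('side',D(*c),.088).round(4))
for c in ((535,62),(570,57),(550,217),(587,213)): print('finS',plane('scene',S(*c),.088).round(4))
m=viewer.camera_model('wrist');print(m['fx'],m['cx'],m['cy'],-np.array(m['R']).T@m['t'],np.array(m['R']).round(2).tolist())
E
```

```text
ring [ 0.5568 -0.2314  0.014 ]
tooth [ 0.594  -0.234   0.0228]
nose [ 0.5661 -0.2579  0.0232]
fintopL [ 0.5667 -0.1091  0.0931]
fintopC [ 0.5889 -0.1093  0.0869]
bartopback [ 0.5502 -0.2123  0.0551]
ring [ 0.5583 -0.231   0.017 ] [ 0.5571 -0.2338  0.017 ]
tooth [ 0.5949 -0.2347  0.023 ] [ 0.5934 -0.2333  0.023 ]
nose [ 0.5646 -0.2581  0.021 ] [ 0.5662 -0.2567  0.021 ]
hoodS [ 0.5334 -0.1412  0.059 ]
hoodS [ 0.5548 -0.0571  0.059 ]
hoodS [ 0.6414 -0.0784  0.059 ]
hoodS [ 0.6202 -0.163   0.059 ]
hoodD [ 0.5545 -0.0573  0.059 ]
hoodD [ 0.639 -0.079  0.059]
hoodD [ 0.6193 -0.1615  0.059 ]
hoodD [ 0.5312 -0.1428  0.059 ]
finD [ 0.5654 -0.1011  0.088 ]
finD [ 0.6076 -0.11    0.088 ]
finS [ 0.5658 -0.1101  0.088 ]
finS [ 0.5683 -0.0992  0.088 ]
finS [ 0.6234 -0.1255  0.088 ]
finS [ 0.6265 -0.1147  0.088 ]
297.3186396354542 255.33342970454922 188.34460356887615 [ 0.25961887 -0.57424904  0.37182003] [[0.29, -0.96, -0.0], [-0.91, -0.27, 0.33], [-0.31, -0.09, -0.95]]
```

{"api": "play_rows", "payload": {"plan": [0, 0, 88, 0.467, -0.243, 0.08, 1, 0, 0, 88, 0.467, -0.243, 0.08, 1, 0, 0, 88, 0.467, -0.243, 0.08, 1, 0, 0, 88, 0.467, -0.243, 0.08, 1, 0, 0, 88, 0.467, -0.243, 0.08, 1, 0, 0, 88, 0.467, -0.243, 0.08, 1, 0, 0, 88, 0.467, -0.243, 0.08, 1, 0, 0, 88, 0.467, -0.243, 0.08, 1, 0, 0, 88, 0.467, -0.243, 0.08, 1, 0, 0, 88, 0.467, -0.243, 0.08, 1, 0, 0, 88, 0.467, -0.243, 0.08, 1, 0, 0, 88, 0.467, -0.243, 0.08, 1, 0, 0, 88, 0.467, -0.243, 0.08, 1, 0, 0, 88, 0.467, -0.243, 0.08, 1, 0, 0, 88, 0.467, -0.243, 0.08, 1, 0, 0, 88, 0.467, -0.243, 0.08, 1]}}

```text
clock: 2.1
position: [0.5569, -0.2322, 0.1654]
ee_rot: [0.812, -0.583, 0.0, 0.0]
ft_force: [-0.6, 0.2, 0.6]
grip_width: 1.0
grasp_force: 0.0
```

```bash
cat >> h.py <<'E'
def wray(m,u,v):
    a,b=(u-m['cx'])/m['fx'],(v-m['cy'])/m['fy'];th=np.hypot(a,b)
    R=np.array(m['R']);d=np.array([a/th*np.sin(th),b/th*np.sin(th),np.cos(th)])
    return -R.T@np.array(m['t']),R.T@d
def wplane(m,p,z):
    c,d=wray(m,*p);return c+d*(z-c[2])/d[2]
def wpix(m,X):
    c=np.array(m['R'])@X+np.array(m['t']);r=np.hypot(c[0],c[1]);th=np.arctan2(r,c[2])
    return m['cx']+m['fx']*th*c[0]/r,m['cy']+m['fy']*th*c[1]/r
def topdown(im,m,ctr,z,half=.06,n=600):
    """orthographic map of the plane at height z; up = +y, right = +x"""
    g=np.linspace(-half,half,n);U=np.zeros((n,n),np.float32);V=U.copy()
    X,Y=np.meshgrid(ctr[0]+g,ctr[1]-g);R=np.array(m['R'])
    c=np.stack([X,Y,np.full_like(X,z)],-1)@R.T+np.array(m['t'])
    r=np.hypot(c[...,0],c[...,1]);th=np.arctan2(r,c[...,2])
    U=m['cx']+m['fx']*th*c[...,0]/r;V=m['cy']+m['fy']*th*c[...,1]/r
    return cv2.remap(im,U.astype(np.float32),V.astype(np.float32),cv2.INTER_CUBIC)
E
python3 - <<'E'
from h import *
o=status.get_obs();print(o['clock'],o['position'].round(4),o['ee_rot'].round(4),o['joint_pos'].round(2))
m=viewer.camera_model('wrist');im=viewer.camera('wrist')[:,:,::-1]
import pickle;pickle.dump(m,open('m1.pkl','wb'))
cv2.imwrite('pics/w1.png',im)
u,v=wpix(m,np.array([.557,-.232,.024]));print(u,v)
u,v=int(u),int(v)
cv2.imwrite('pics/w1c.png',cv2.convertScaleAbs(cv2.resize(im[max(0,v-75):v+75,max(0,u-100):u+100],None,fx=4,fy=4,interpolation=2),alpha=1.5));print(max(0,u-100),max(0,v-75))
E
```

```text
2.1 [ 0.5569 -0.2322  0.1654] [ 8.124e-01 -5.831e-01  1.000e-04  0.000e+00] [ 0.48  0.35 -0.2   1.61  0.07  1.19 -2.55]
254.98891101930275 179.97414120337396
154 104
```

View pics/w1c.png

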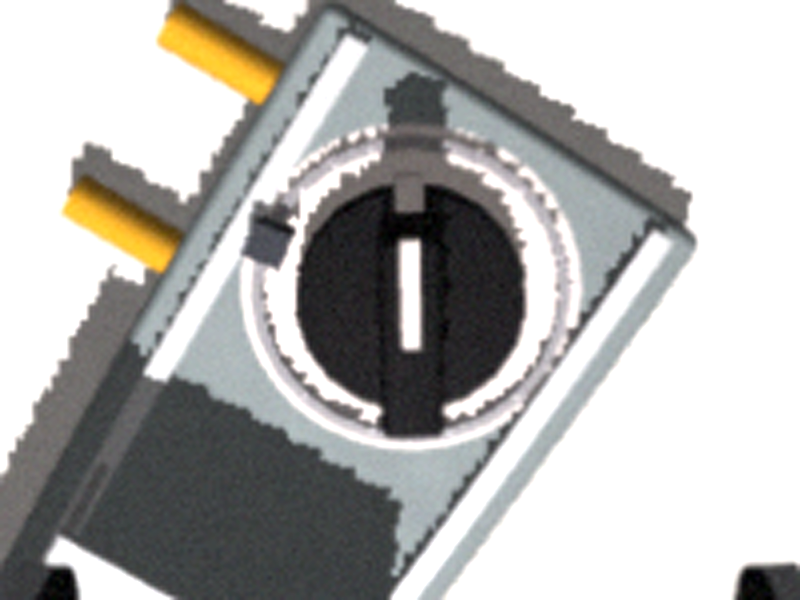

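The wrist crop shows the bar upright, with the nose at (408,195), the tooth at (267,240) and the disc centre near (411,297). Now I'll measure the angles on their planes.

```bash
python3 - <<'E'
from h import *
import pickle;m=pickle.load(open('m1.pkl','rb'))
im=cv2.imread('pics/w1.png')
W=lambda x,y:(154+(x+.5)/4-.5,104+(y+.5)/4-.5)
# disc rim edge points (crop) on z=.024
pts=np.array([wplane(m,W(*p),.024)[:2] for p in((297,290),(525,285),(318,222),(310,345),(335,382),(500,365),(505,225),(355,195),(460,190),(350,392),(470,392))])
A=np.c_[2*pts,np.ones(len(pts))];s=np.linalg.lstsq(A,(pts**2).sum(1),rcond=None)[0]
c=s[:2];print('axis',c.round(4),'r',np.sqrt(s[2]+c@c).round(4))
n=wplane(m,W(408,195),.023)[:2];t=wplane(m,W(267,238),.023)[:2]
st=[wplane(m,W(*p),.052)[:2] for p in((410,350),(408,239))]
e=[wplane(m,W(*p),.052)[:2] for p in((413,437),(413,215))]
ang=lambda v:np.degrees(np.arctan2(v[1],v[0])).round(1)
print('nose',ang(n-c),np.linalg.norm(n-c),'tooth',ang(t-c),np.linalg.norm(t-c),'stripe',ang(st[1]-st[0]),'bar',ang(e[1]-e[0]),'barmid',(e[0]+e[1])/2)
h=[wplane(m,W(*p),.0)[:2] for p in((145,375),(365,40))]; g=[wplane(m,W(*p),.016)[:2] for p in((400,590),(665,230))]
print('rail',ang(h[1]-h[0]),ang(g[1]-g[0]))
E
```

```text
axis [ 0.5564 -0.2344] r 0.0278
nose -69.7 0.024379293626605236 tooth -4.2 0.03664080158006751 stripe -70.4 bar -71.3 barmid [ 0.55650809 -0.23575764]
rail -105.7 -104.3
```

{"api": "play_rows", "payload": {"plan": [0, 0, 0, 0.002, 0.001, 0.05, 0.5, 0, 0, 0, 0.002, 0.001, 0.09, 0.5, 0, 0, 0, 0.002, 0.001, 0.11, 0.5, 0, 0, 0, 0.002, 0.001, 0.124, 0.5, 0, 0, 0, 0.002, 0.001, 0.124, 0.5, 0, 0, 0, 0.002, 0.001, 0.124, 0, 0, 0, 0, 0.002, 0.001, 0.124, 0, 0, 0, 0, 0.002, 0.001, 0.124, 0, 0, 0, 0, 0.002, 0.001, 0.124, 0, 0, 0, 0, 0.002, 0.001, 0.124, 0, 0, 0, 0, 0.002, 0.001, 0.124, 0, 0, 0, 0, 0.002, 0.001, 0.124, 0], "squeeze": 30}}

```text
clock: 3.65
position: [0.557, -0.2348, 0.0428]
ee_rot: [0.812, -0.583, 0.001, 0.0]
ft_force: [-2.9, 0.2, 6.8]
grip_width: 0.158
grasp_force: 30.9
```

{"api": "play_rows", "payload": {"plan": [0, 0, -8, 0, 0, -0.001, 0, 0, 0, -16, 0, 0, -0.001, 0, 0, 0, -24, 0, 0, -0.001, 0, 0, 0, -32, 0, 0, -0.001, 0, 0, 0, -40, 0, 0, -0.001, 0, 0, 0, -48, 0, 0, -0.001, 0, 0, 0, -56, 0, 0, -0.001, 0, 0, 0, -62, 0, 0, -0.001, 0, 0, 0, -66, 0, 0, -0.001, 0, 0, 0, -66, 0, 0, -0.001, 0, 0, 0, -66, 0, 0, -0.001, 0, 0, 0, -66, 0, 0, -0.001, 0]}}

```text
clock: 5.15
position: [0.5586, -0.2325, 0.0429]
ee_rot: [0.999, -0.046, 0.002, -0.001]
ft_force: [8.0, 4.3, -7.1]
grip_width: 0.158
grasp_force: 30.0
```

```bash
python3 - <<'E'
from h import *
o=status.get_obs();print(o['clock'],o['position'].round(4),o['ee_rot'].round(4),np.degrees(2*np.arctan2(o['ee_rot'][1],o['ee_rot'][0])),o['torque'],o['grip_width'])
m=viewer.camera_model('wrist');im=viewer.camera('wrist')[:,:,::-1]
a=topdown(im,m,(.5565,-.2345),.023,half=.055,n=550)
b=cv2.imread('pics/both0.png');s=viewer.camera('scene')[:,:,::-1]
cv2.imwrite('pics/td2.png',a)
E
```

```text
5.15 [ 0.5586 -0.2325  0.0429] [ 9.99e-01 -4.57e-02  1.90e-03 -8.00e-04] -5.241004919681311 [ 0.89796657 -1.71376544  0.05554852] 0.1577200874881571
```

View pics/td2.png

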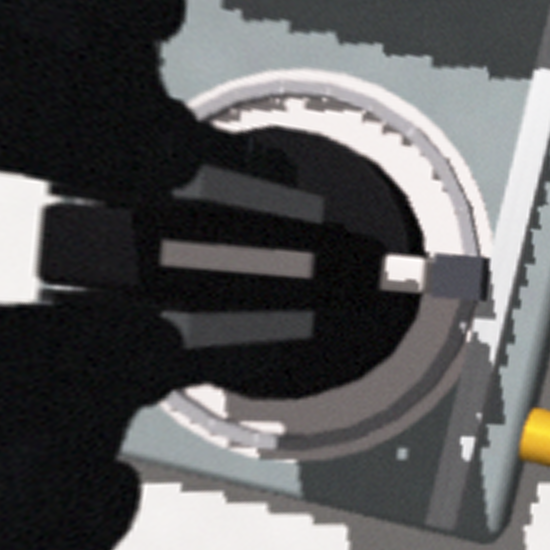

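Nose (405,271) and tooth (457,277) are in line as seen from the ring centre (285,264), both at about -4.5°. I'll release, rise and check.

{"api": "play_rows", "payload": {"plan": [0, 0, 0, 0.002, -0.002, 0, 0, 0, 0, 0, 0.002, -0.002, 0, 0.25, 0, 0, 0, 0.002, -0.002, 0, 0.4, 0, 0, 0, 0.002, -0.002, 0, 0.5, 0, 0, 0, 0.002, -0.002, -0.02, 0.5, 0, 0, 0, 0.002, -0.002, -0.06, 0.5, 0, 0, 0, 0.002, -0.002, -0.12, 0.7, 0, 0, 0, 0.002, -0.002, -0.13, 0.8, 0, 0, 0, 0.002, -0.002, -0.13, 0.8, 0, 0, 0, 0.002, -0.002, -0.13, 0.8]}}

```text
clock: 6.5
position: [0.5581, -0.2323, 0.1712]
ee_rot: [0.999, -0.047, -0.001, -0.0]
ft_force: [-0.2, -0.1, -0.2]
grip_width: 0.799
grasp_force: 0.0
```

```bash
python3 - <<'E'
from h import *
o=status.get_obs();print(o['clock'],o['position'].round(4),o['ee_rot'].round(4),np.degrees(2*np.arctan2(o['ee_rot'][1],o['ee_rot'][0])),o['ft_force'])
import pickle
m=viewer.camera_model('wrist');im=viewer.camera('wrist')[:,:,::-1];pickle.dump(m,open('m3.pkl','wb'))
cv2.imwrite('pics/w3.png',im)
a=topdown(im,m,(.5585,-.2325),.023,half=.05,n=400)
b=topdown(im,m,(.588,-.11),.088,half=.05,n=400)
cv2.imwrite('pics/td3.png',np.hstack([a,b]))
E
```

```text
6.5 [ 0.5581 -0.2323  0.1712] [ 9.989e-01 -4.660e-02 -9.000e-04 -3.000e-04] -5.340538038364352 [-0.21902312 -0.05342056 -0.23154506]
```

View pics/td3.png

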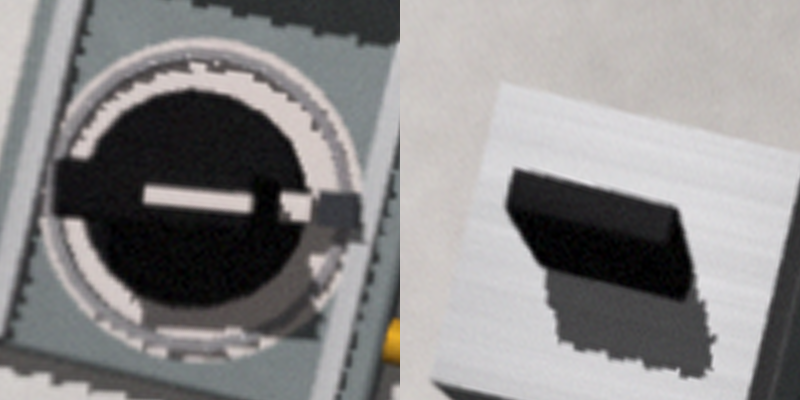

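The knob is on its mark: nose and tooth both at about -4.5°. The fin top is centred near (596,212) in the right half, tilted about -14°. Next I'll grasp the fin.

{"api": "play_rows", "payload": {"plan": [0, 0, 8.7, 0.019, -0.124, 0, 0.5, 0, 0, 8.7, 0.019, -0.124, 0, 0.5, 0, 0, 8.7, 0.019, -0.124, 0, 0.5, 0, 0, 8.7, 0.019, -0.124, 0.04, 0.5, 0, 0, 8.7, 0.019, -0.124, 0.07, 0.5, 0, 0, 8.7, 0.019, -0.124, 0.085, 0.5, 0, 0, 8.7, 0.019, -0.124, 0.092, 0.5, 0, 0, 8.7, 0.019, -0.124, 0.092, 0.5, 0, 0, 8.7, 0.019, -0.124, 0.092, 0, 0, 0, 8.7, 0.019, -0.124, 0.092, 0, 0, 0, 8.7, 0.019, -0.124, 0.092, 0, 0, 0, 8.7, 0.019, -0.124, 0.092, 0, 0, 0, 8.7, 0.019, -0.124, 0.092, 0, 0, 0, 8.7, 0.019, -0.124, 0.092, 0, 0, 0, 8.7, 0.019, -0.124, 0.092, 0], "squeeze": 40}}

```text
clock: 8.43
position: [0.5898, -0.111, 0.0814]
ee_rot: [0.993, -0.122, 0.001, 0.0]
ft_force: [-2.3, -0.4, 6.0]
grip_width: 0.126
grasp_force: 40.7
```

{"api": "play_rows", "payload": {"plan": [0, 0, 0, 0, 0.008, -0.002, 0, 0, 0, 0, 0, 0.02, -0.002, 0, 0, 0, 0, 0, 0.034, -0.002, 0, 0, 0, 0, 0, 0.048, -0.002, 0, 0, 0, 0, 0, 0.062, -0.002, 0, 0, 0, 0, 0, 0.076, -0.002, 0, 0, 0, 0, 0, 0.09, -0.002, 0, 0, 0, 0, 0, 0.102, -0.002, 0, 0, 0, 0, 0, 0.11, -0.002, 0, 0, 0, 0, 0, 0.116, -0.002, 0, 0, 0, 0, 0, 0.12, -0.002, 0, 0, 0, 0, 0, 0.12, -0.002, 0, 0, 0, 0, 0, 0.12, -0.002, 0]}}

```text
clock: 10.05
position: [0.5616, -0.2276, 0.0815]
ee_rot: [0.993, -0.122, 0.002, -0.0]
ft_force: [12.2, -3.2, -15.7]
grip_width: 0.132
grasp_force: 40.2
```

{"api": "play_rows", "payload": {"plan": [0, 0, 0, 0.002, 0.001, 0.002, 0, 0, 0, 0, 0.003, 0.003, 0.002, 0, 0, 0, 0, 0.003, 0.005, 0.002, 0, 0, 0, 0, 0.003, 0.007, 0.002, 0, 0, 0, 0, 0.003, 0.008, 0.002, 0, 0, 0, 0, 0.003, 0.009, 0.002, 0, 0, 0, 0, 0.003, 0.009, 0.002, 0, 0, 0, 0, 0.003, 0.009, 0.002, 0]}}

```text
clock: 11.05
position: [0.5604, -0.2334, 0.0813]
ee_rot: [0.993, -0.121, -0.001, -0.002]
ft_force: [-10.3, 12.1, 15.7]
grip_width: 0.128
grasp_force: 44.5
```

{"api": "play_rows", "payload": {"plan": [0, 0, 0, -0.001, 0.001, -0.001, 0, 0, 0, 0, -0.0015, 0.002, -0.0015, 0, 0, 0, 0, -0.0015, 0.003, -0.0015, 0, 0, 0, 0, -0.0015, 0.003, -0.0015, 0, 0, 0, 0, -0.0015, 0.003, -0.0015, 0]}}

```text
clock: 11.68
position: [0.5602, -0.2335, 0.0814]
ee_rot: [0.993, -0.12, 0.0, -0.003]
ft_force: [5.7, 15.5, -3.1]
grip_width: 0.13
grasp_force: 41.8
```

```bash
python3 - <<'E'
from h import *
o=status.get_obs();print(o['clock'],o['position'].round(4),o['ft_force'])
a=viewer.camera('scene')[190:290,85:205,::-1];b=viewer.camera('side')[210:360,190:310,::-1]
cv2.imwrite('pics/h4.png',np.hstack([cv2.resize(a,(400,333),interpolation=2),cv2.resize(b[:,:],(400,500),interpolation=2)[:333]]))
E
```

```text
11.675 [ 0.5602 -0.2335  0.0814] [ 5.69907534 15.49139547 -3.05669859]
```

The hood has stopped: 3 mm more command moved it only 0.1 mm, and the resistance rose to 16 N. I'll relax the push, release and rise.

{"api": "play_rows", "payload": {"plan": [0, 0, 0, 0, -0.003, 0, 0, 0, 0, 0, 0, -0.0045, 0, 0, 0, 0, 0, 0, -0.0045, 0, 0.2, 0, 0, 0, 0, -0.0045, 0, 0.35, 0, 0, 0, 0, -0.0045, 0, 0.5, 0, 0, 0, 0, -0.0045, 0, 0.5, 0, 0, 0, 0, -0.0045, -0.02, 0.5, 0, 0, 0, 0, -0.0045, -0.06, 0.5, 0, 0, 0, 0, -0.0045, -0.11, 0.7, 0, 0, 0, 0, -0.0045, -0.14, 0.8, 0, 0, 0, 0, -0.0045, -0.14, 0.8, 0, 0, 0, 0, -0.0045, -0.14, 0.8]}}

```text
clock: 13.28
position: [0.5596, -0.2348, 0.222]
ee_rot: [0.993, -0.122, 0.0, 0.0]
ft_force: [0.5, -0.7, 0.2]
grip_width: 0.799
grasp_force: 0.0
```

```bash
python3 - <<'E'
from h import *
o=status.get_obs();print(o['clock'],o['position'].round(4),o['ft_force'])
m=viewer.camera_model('wrist');im=viewer.camera('wrist')[:,:,::-1]
b=topdown(im,m,(.5585,-.2328),.059,half=.09,n=400)
a=viewer.camera('side')[180:360,190:350,::-1]
cv2.imwrite('pics/h5.png',np.hstack([b,cv2.resize(a,(356,400),interpolation=2)]))
E
```

```text
13.275 [ 0.5596 -0.2348  0.222 ] [ 0.51897396 -0.67418668  0.16929127]
```

View pics/h5.png

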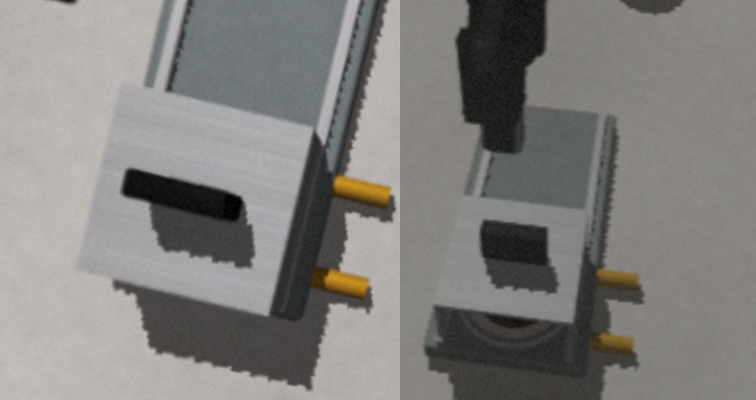

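The hood top is centred at (197,199) against the axis at (200,200), so it is home over the knob to about 1 mm. The arm is clear.

```bash
python3 -c "
from workcell import manip
print(manip.hand_in())"
```

```text
the job is handed in; nothing more can be done
None
```

I turned the hooded regulator's knob about 66° counter-clockwise to within about 1° of its mark, slid the lock hood to its stop over the knob, left the other regulator untouched, and handed the job in at about 13.4 s; no verdict was returned.

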